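# Pack the mending caddy by colour

### The arm

A 6-joint arm with a two-finger parallel gripper is mounted at the origin on a cart in front of the work surface, level with it; the furniture and walls round the work are solid. World frame = base frame: x ahead of the robot, y to its left, z up, the work surface at z = 0. Lengths are in m, angles in rad, forces in N, time in s.
With the tool pointing down it reaches from about 0.25 to 0.725 m from the base axis. Payload 4 kg.
Tool frame: the origin (TCP) lies where the fingers leave the gripper's body, on its centre line; the fingertips stand 73 mm ahead of it and the grasp point (between the pads) lies 54 mm ahead of it (bot.tip_reach is the z of the fingertips in the tool frame, in m); z points along the fingers, x is the direction in which the jaws open and shut, and the axes are right-handed (so a half turn about z gives the same grasp; the last joint's range is limited). The gripper opens to 85 mm and grips with 20 to 120 N. Pads are 22 mm wide; open, the fingers measure 114 mm over their backs; the gripper's body (76 mm by 85 mm) begins 54 mm behind the grasp point. The pads swing forward as they close: fully open they stand 13 mm farther back than shut.
Start: joints at [1.296, 0.241, 0.005, 1.335, 0, 1.571], TCP at [0.136, 0.481, 0.304] pointing down, gripper open.
Joint ranges: [-2.72, 2.72], [-1.05, 1.87], [-1.09, 1.28], [-1.99, 2.15], [-1.42, 1.44], [-3.14, 3.14]. Speed limits (rad/s): [2.79, 2.79, 3.14, 3.14, 3.14, 3.14].

### API

Orientations are given as a unit quaternion [x, y, z, w].
In Python, from workcell import bot, vision, job_done gives the robot as it stands.
- The arm moves only by the tool drive_tool, never from a script. Its argument "steps" is one flat list of numbers, 7 for each row, row after row: the shift along the tool's x, y, z in m, then the turn, a rotation vector about the tool's x, y, z in degrees, then the closure, from -1 (fully open) to 1 (shut). A call has 1 to 8 rows; each row shifts and turns the commanded pose from where the row before left it, along the tool's axes as they then stand; what a row does not reach is not made up. A row lasts 1/12 s, in which the tool goes at most 41.7 mm and 7.16 degrees, less where a joint would pass 70% of its speed; a pose out of reach is approached as far as the arm can. A call is refused whole if a number of a shift passes 0.0417 or a number of a turn 7.16, either way. A call with a gripper value outside its range is refused whole. The fingers move at their own pace and stop on an object; the grip force is fixed at half the most. Time passes only in rows, so rows that do not move let the fingers close. It gives the time, the measured TCP pose, the force and the opening at its end, in the units of the state.
- bot.get_obs(): the state, without advancing time (a new reading comes with each control period).
- vision.camera(name): name is "scene" or "top"; returns (picture, depth): 420x560x3 uint8, red, green, blue; 420x560 float32, m along the optical axis (not along the pixel's ray), 0 where there is no reading.
- vision.camera_model(name): a dict with "mtx" (3x3 intrinsics, pixels), "rvec" (rotation vector, rad) and "tvec" (3), from world to camera coordinates, as OpenCV has them. Camera axes: x right, y down, z forward; pixel columns grow to the right and rows downward; lengths in m; the calibration is good to about 2 mm. A picture is of the moment at which its call begins. camera_model takes no time and is no camera call.
- job_done(): hands the job in, once; it reports no verdict.
The state is a dict: "clock": time; "joint_pos": joint angles; "joint_vel": joint speeds; "tau": joint torques, N m; "eef_pos": TCP position; "tool_rot": TCP orientation; "ft_force": force on the tool from outside, world axes, zero at the start; "ft_torque": the same for the moment, N m; "grip_width": finger opening in m.
Only numpy, scipy, OpenCV 4.12 (cv2) and the standard library are available. Lean on these libraries where they do the work, as an engineer would, in place of code of your own. Each camera call takes 0.05 s, during which the arm holds its last target.

### The job

Pack the mending caddy: stand the red thread reel, the dark blue thread reel and the tape measure upright, and lay the green peg flat, each in the middle of the bay whose felt has its own colour (the tape measure goes on the dark grey felt). The white thread reel and the plain wooden peg do not belong in it: leave them where they are.

Things in the scene. Friction and masses are not known exactly. Their poses are not given: they have to be found in the camera images.
- red_spool (a point): Reel of red sewing thread with white end discs and a round red label on top, standing upright on the worktop, 31 mm diameter, 43 mm tall, 20 g. Point at its centre, half-way up; z along the reel's axis (up).
- blue_spool (a point): Reel of dark blue sewing thread with white end discs and a round dark blue label on top, standing upright on the worktop, 31 mm diameter, 43 mm tall, 20 g. Point at its centre, half-way up; z along the reel's axis (up).
- green_peg (a point): Green clothes peg lying flat on the worktop, 15 mm wide, 72 mm long, 12 mm high, 12 g. Point at its centre, half-way up; its long side runs along its y axis, z up; pinch it across its 15 mm width (x axis).
- tape_measure (a point): Dark grey pocket tape measure with a pale round disc on its flat side, standing upright, 29 mm thick (x axis), 65 mm long (y axis), 64 mm tall, 160 g. Point at its centre, half-way up; z up; pinch it across its 29 mm thickness. (To the right of the worktop stands a tall solid cabinet, from y = -0.40 outwards and from x = 0.26 onwards: swing round its corner with the arm drawn in.)
- white_spool (a point): Reel of white sewing thread with white end discs, standing upright on the worktop, 31 mm diameter, 43 mm tall, 20 g. Point at its centre, half-way up; z along the reel's axis (up). It does not belong in the caddy.
- wooden_peg (a point): Plain brown wooden clothes peg lying flat on the worktop, 15 mm wide, 72 mm long, 12 mm high, 12 g. Point at its centre, half-way up; its long side runs along its y axis, z up; pinch it across its 15 mm width (x axis). It does not belong in the caddy.
- red_bay (a point): Bay with red felt on its floor, one of the four bays of a low light-wood mending caddy that stands fast (2 by 2 bays, outside 198 x 198 mm, 24 mm high, two brass drop handles). Each bay is 90 x 90 mm inside, walls 6 mm thick, rising 16 mm above the felt. Point at the middle of the felt's top face, 8 mm above the worktop; x and y run parallel to the bay's walls, z up. Which colour lies in which bay changes.
- blue_bay (a point): Bay with dark blue felt on its floor, one of the four bays of a low light-wood mending caddy that stands fast (2 by 2 bays, outside 198 x 198 mm, 24 mm high, two brass drop handles). Each bay is 90 x 90 mm inside, walls 6 mm thick, rising 16 mm above the felt. Point at the middle of the felt's top face, 8 mm above the worktop; x and y run parallel to the bay's walls, z up. Which colour lies in which bay changes.
- green_bay (a point): Bay with green felt on its floor, one of the four bays of a low light-wood mending caddy that stands fast (2 by 2 bays, outside 198 x 198 mm, 24 mm high, two brass drop handles). Each bay is 90 x 90 mm inside, walls 6 mm thick, rising 16 mm above the felt. Point at the middle of the felt's top face, 8 mm above the worktop; x and y run parallel to the bay's walls, z up. Which colour lies in which bay changes.
- grey_bay (a point): Bay with dark grey felt on its floor, one of the four bays of a low light-wood mending caddy that stands fast (2 by 2 bays, outside 198 x 198 mm, 24 mm high, two brass drop handles). Each bay is 90 x 90 mm inside, walls 6 mm thick, rising 16 mm above the felt. Point at the middle of the felt's top face, 8 mm above the worktop; x and y run parallel to the bay's walls, z up. Which colour lies in which bay changes.
Not all that is in view belongs to the job. Of the things that look like the part that bears green_peg, the smallest one is meant.

How it is judged:
At the end, for the whole second after the job is handed in: Both coloured reels, the green peg and the tape measure rest in their own colour's bay (tape: dark grey), centre within 15 mm of the felt's middle and 5 mm of its resting height; reels and tape upright within 0.2 rad. White reel and wooden peg within 30 mm of their starts (horizontal distance between red_spool and red_bay below 0.015 m and z of red_spool in the frame of red_bay between 0.0165 and 0.0265 m and angle between each of red_spool, blue_spool, tape_measure's own z axis and vertical below 0.2 rad and horizontal distance between blue_spool and blue_bay below 0.015 m and z of blue_spool in the frame of blue_bay between 0.0165 and 0.0265 m and horizontal distance between green_peg and green_bay below 0.015 m and z of green_peg in the frame of green_bay between 0.001 and 0.011 m and horizontal distance between tape_measure and grey_bay below 0.015 m and z of tape_measure in the frame of grey_bay between 0.027 and 0.037 m and distance of each of white_spool, wooden_peg from where it was at the start of the episode below 0.03 m); the robot touches nothing.
It fails at once if the white reel or the wooden peg is carried or knocked away (distance of any of white_spool, wooden_peg from where it was at the start of the episode above 0.03 m).
It also fails if it takes over 112 s, if anything falls off the work surface, if the arm or the gripper's body presses on something with over 40 N, if the wrist force passes 120 N, or if a joint passes its speed limit or range.

## Working session

There is one attempt and no reset: what is moved stays moved. The work goes in short steps, Python scripts to look and compute and a tool call to move; the robot and the scene stay as the last step left them, time stands still between calls to the robot, and variables do not carry over. Pictures are saved under pics/ and viewed, and the job is handed in when it is done.

Besides the shell and the picture viewer there is one more tool, called after "Emit:" as name(argument=value, ...) on one line, values as JSON. drive_tool: Moves the arm, as the interface text tells. Its arguments: {"type":"object","properties":{"steps":{"type":"array"}},"required":["steps"]}

```bash
mkdir -p pics; ls
python3 - <<'E'
from workcell import bot, vision
import numpy as np, cv2
for n in ("top","scene"):
    p,d=vision.camera(n); np.save(f"pics/{n}0.npy",p); np.save(f"pics/{n}0d.npy",d)
    cv2.imwrite(f"pics/{n}0.png",cv2.cvtColor(p,cv2.COLOR_RGB2BGR))
    m=vision.camera_model(n); print(n,m)
o=bot.get_obs(); print(o)
E
```

```text
pics
top {'mtx': array([[430.35679642,   0.        , 284.02114233],
       [  0.        , 430.35679642, 215.7465534 ],
       [  0.        ,   0.        ,   1.        ]]), 'rvec': array([ 2.08968006, -2.11574708,  0.24972151]), 'tvec': array([0.02075696, 0.59828093, 0.97391474])}
scene {'mtx': array([[493.60029082,   0.        , 276.49190012],
       [  0.        , 493.60029082, 213.67708299],
       [  0.        ,   0.        ,   1.        ]]), 'rvec': array([ 2.02594691, -1.44677746,  0.57435278]), 'tvec': array([-0.16588545,  0.43213017,  0.74215315])}
{'clock': 0.1, 'joint_pos': array([ 1.29605026e+00,  2.41334601e-01,  3.83611328e-03,  1.33520407e+00,
       -2.75220381e-05,  1.57081693e+00]), 'joint_vel': array([-0.00067155, -0.00205611,  0.00175966,  0.00086763,  0.00065607,
       -0.00070361]), 'tau': array([ 7.86474739e-04, -3.73137975e+01,  2.53009951e+01,  1.08536016e-02,
        7.71095119e-05, -9.85450185e-06]), 'eef_pos': array([0.13553798, 0.48082171, 0.30309465]), 'tool_rot': array([ 7.97283258e-01,  6.03604588e-01, -7.51585439e-04,  5.86292314e-04]), 'ft_force': array([-0.58464412,  0.41607104,  0.0568394 ]), 'ft_torque': array([ 0.04055322,  0.01348327, -0.01449008]), 'grip_width': 0.08504661226702136}
```

View pics/top0.png

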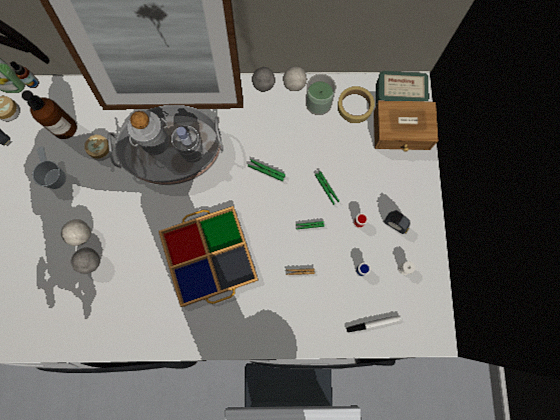

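View pics/scene0.png

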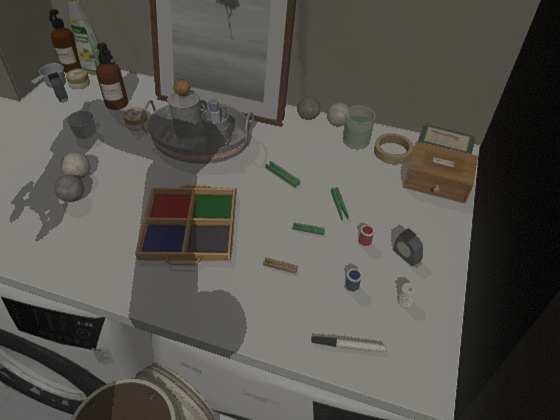

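The top view shows three green pegs, at (267,168), (326,186) and (310,224). The smallest looks to be (310,224). The red reel is at (361,220), the blue reel at (363,269), the tape at (397,221), the white reel at (407,267) and the wooden peg at (300,270). The bays are red (183,243), green (222,229), blue (195,281) and grey (237,264). I'll measure these next and enlarge the crop.

```bash
cat > h.py <<'E'
import numpy as np, cv2
from scipy.spatial.transform import Rotation as R
from workcell import bot, vision
class Cam:
    def __init__(s,n):
        m=vision.camera_model(n); s.K=m["mtx"]; s.Rm=cv2.Rodrigues(m["rvec"])[0]; s.t=m["tvec"]; s.c=-s.Rm.T@s.t; s.m=m
    def plane(s,uv,z):
        uv=np.atleast_2d(uv).astype(float); r=(np.c_[uv,np.ones(len(uv))]@np.linalg.inv(s.K).T)@s.Rm
        return s.c+r*((z-s.c[2])/r[:,2])[:,None]
    def proj(s,P):
        return cv2.projectPoints(np.atleast_2d(np.array(P,float)),s.m["rvec"],s.m["tvec"],s.K,None)[0][:,0]
    def cloud(s,d):
        v,u=np.indices(d.shape); r=np.stack([u,v,np.ones_like(u)],-1)@np.linalg.inv(s.K).T
        return (r*d[...,None]-s.t)@s.Rm
E
python3 - <<'E'
from h import *
p=np.load("pics/top0.npy");d=np.load("pics/top0d.npy")
T=Cam("top");S=Cam("scene");print("cam",T.c,S.c)
print("tcp px",T.proj([.136,.481,.304]),S.proj([.136,.481,.304]),"base",T.proj([0,0,0]))
C=T.cloud(d); z=C[...,2]
print("table z",np.median(z[190:200,400:430]), np.median(z[300:310,300:330]))
hsv=cv2.cvtColor(p,cv2.COLOR_RGB2HSV);H,Sa,V=[hsv[...,i].astype(int) for i in range(3)]
masks={"red":((H<8)|(H>172))&(Sa>150)&(V>60),"green":(H>45)&(H<80)&(Sa>120)&(V>50),"blue":(H>105)&(H<130)&(Sa>120)&(V>40),"wood":(H>8)&(H<25)&(Sa>70)}
for n,m in masks.items():
    k,l,st,ce=cv2.connectedComponentsWithStats(m.astype(np.uint8))
    for i in range(1,k):
        if st[i,4]<40: continue
        ys,xs=np.where(l==i); zz=np.median(z[ys,xs])
        pts=np.stack([xs,ys],1); rect=cv2.minAreaRect(T.plane(pts,zz)[:,:2].astype(np.float32))
        print(n,ce[i].round(1),st[i,4],"z",zz.round(3),"ctr",np.round(rect[0],4),"size",np.round(rect[1],4),"ang",round(rect[2],1))
img=cv2.resize(p[100:345,150:450],None,fx=2.6,fy=2.4,interpolation=cv2.INTER_CUBIC)
cv2.imwrite("pics/crop1.png",cv2.cvtColor(img,cv2.COLOR_RGB2BGR))
E
```

```text
cam [0.36114353 0.02186012 1.08442535] [-0.12025116 -0.20391326  0.84202423]
tcp px [[  2.98418359 461.26386742]] [[-126.5264376   224.11775583]] base [[293.19329855 480.11699105]]
table z 0.0011462480595835628 0.0008877175764593025
red [361.5 218.6] 53 z 0.045 ctr [ 0.5948 -0.1789] size [0.0174 0.0181] ang 87.0
red [184.2 243.7] 1138 z 0.009 ctr [0.5435 0.2662] size [0.0855 0.0866] ang 18.5
green [268.  170.7] 228 z 0.015 ctr [0.7347 0.0579] size [0.0986 0.0199] ang 65.6
green [325.5 185.8] 164 z 0.014 ctr [ 0.6853 -0.0987] size [0.0923 0.0167] ang 28.7
green [220.6 229.1] 932 z 0.009 ctr [0.5773 0.1759] size [0.077  0.0858] ang 18.6
green [311.3 224.8] 105 z 0.011 ctr [ 0.5873 -0.0521] size [0.0129 0.0684] ang 6.0
blue [195.5 280.4] 1139 z 0.009 ctr [0.452  0.2351] size [0.0852 0.0842] ang 18.6
blue [364.1 268.5] 59 z 0.044 ctr [ 0.4712 -0.1784] size [0.0196 0.0169] ang 89.3
wood [85.1 63.1] 978 z 0.159 ctr [0.9597 0.4865] size [0.4298 0.1028] ang 46.4
wood [227.1  63.5] 1001 z 0.158 ctr [0.987  0.1998] size [0.1834 0.2949] ang 89.5
wood [400.9  80.4] 65 z 0.057 ctr [ 0.9663 -0.3004] size [0.0664 0.0098] ang 84.1
wood [396.8 121.4] 3483 z 0.062 ctr [ 0.8481 -0.2565] size [0.2703 0.1612] ang 76.4
wood [  7.4 107.6] 240 z 0.034 ctr [0.9136 0.7418] size [0.0659 0.0419] ang 7.8
wood [ 52.  116.3] 656 z 0.112 ctr [0.84   0.5719] size [0.1311 0.0617] ang 51.4
wood [139.2 119.5] 273 z 0.151 ctr [0.8155 0.3513] size [0.0433 0.0432] ang 89.4
wood [ 97.4 146.5] 322 z 0.035 ctr [0.7972 0.4974] size [0.0653 0.0592] ang 5.3
wood [204.3 168.2] 44 z 0.027 ctr [0.7376 0.2183] size [0.0098 0.0849] ang 40.6
wood [206.  255.2] 1868 z 0.022 ctr [0.5111 0.2042] size [0.2334 0.1982] ang 18.5
wood [300.4 271.2] 134 z 0.011 ctr [ 0.4699 -0.0249] size [0.0137 0.0698] ang 1.4
```

View pics/crop1.png

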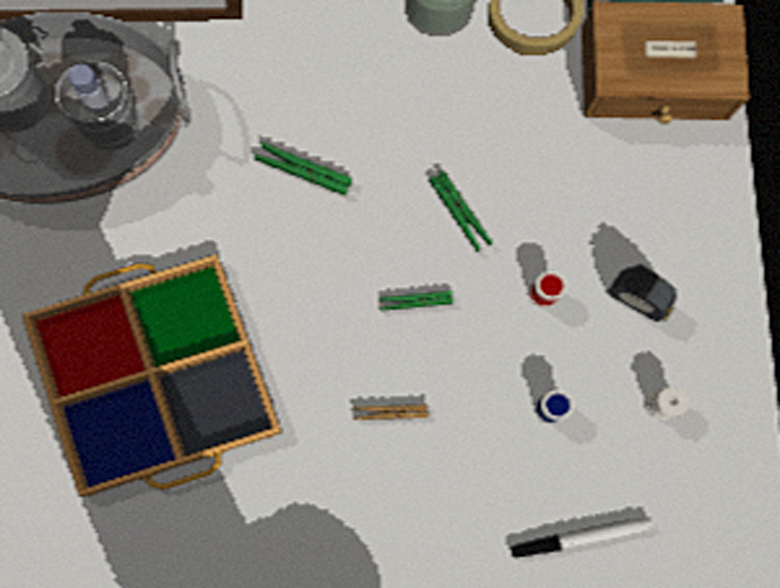

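The green-peg lookalikes are (268,171) at about 99 mm, (325,186) at about 92 mm and (311,225) at about 70 mm. The last one matches the 72 mm size and is the smallest, and the crop confirms it. Next I'll get precise poses from both views.

```bash
cat > m.py <<'E'
from h import *
def clouds(i):
    out=[]
    for n in("top","scene"):
        c=Cam(n);d=np.load(f"pics/{n}{i}d.npy");p=np.load(f"pics/{n}{i}.npy")
        P=c.cloud(d); P[d==0]=np.nan; out.append((P,p))
    return out
E
python3 - <<'E'
from m import *
print("tip",bot.tip_reach)
cs=clouds(0)
for (P,p),n in zip(cs,("top","scene")):
    X,Y,Z=P[...,0],P[...,1],P[...,2]
    print(n)
    for nm,(cx,cy),zt,r in (("red",(.595,-.179),.034,.035),("blue",(.471,-.178),.034,.035),("white",(.475,-.28),.034,.04),("tape",(.585,-.27),.04,.065)):
        m=(np.hypot(X-cx,Y-cy)<r)&(Z>zt); q=P[m]
        top=q[q[:,2]>np.percentile(q[:,2],95)-.008]
        rect=cv2.minAreaRect(top[:,:2].astype(np.float32))
        print(nm,m.sum(),"zmax",np.percentile(q[:,2],95).round(4),"top mean",top[:,:2].mean(0).round(4),"rect",np.round(rect[0],4),np.round(rect[1],4),round(rect[2],1),"circ",np.round(cv2.minEnclosingCircle(top[:,:2].astype(np.float32)),4) if 0 else "")
    # caddy top rim
    m=(np.hypot(X-.511,Y-.204)<.16)&(Z>.019)&(Z<.03)
    m=cv2.morphologyEx(m.astype(np.uint8),cv2.MORPH_CLOSE,np.ones((3,3)))>0
    hs=cv2.cvtColor(p,cv2.COLOR_RGB2HSV)
    m&=(hs[...,0]>8)&(hs[...,0]<25)&(hs[...,1]>60)
    q=P[m][:,:2]
    for a in (17,17.5,18,18.5,19,19.5,20):
        t=np.radians(a); u=q@[np.cos(t),np.sin(t)]; v=q@[-np.sin(t),np.cos(t)]
        hu,_=np.histogram(u,np.arange(-.3,1,.003)); hv,_=np.histogram(v,np.arange(-.3,1,.003))
        ul=np.percentile(u,[1,50,99]); vl=np.percentile(v,[1,50,99])
        print(a,(hu.astype(float)**2).sum()+(hv.astype(float)**2).sum(),ul.round(4),vl.round(4), [((hu.argsort()[-3:])*.003-.2985).round(3)],[(hv.argsort()[-4:]*.003-.2985).round(3)])
E
```

```text
tip 0.0726
top
red 117 zmax 0.0467 top mean [ 0.5954 -0.1802] rect [ 0.5953 -0.1804] [0.0293 0.0284] 20.9 circ 
blue 125 zmax 0.0478 top mean [ 0.472  -0.1797] rect [ 0.4725 -0.1798] [0.0274 0.0295] 89.3 circ 
white 127 zmax 0.0466 top mean [ 0.4745 -0.2875] rect [ 0.4744 -0.2871] [0.029  0.0281] 34.8 circ 
tape 286 zmax 0.0659 top mean [ 0.5907 -0.2672] rect [ 0.5899 -0.2691] [0.0408 0.03  ] 56.2 circ 
17 102826.0 [nan nan nan] [nan nan nan] [array([0.647, 0.55 , 0.454])] [array([ 0.047, -0.049,  0.044,  0.14 ])]
17.5 111030.0 [nan nan nan] [nan nan nan] [array([0.647, 0.55 , 0.454])] [array([-0.055,  0.041,  0.136,  0.134])]
18 112684.0 [nan nan nan] [nan nan nan] [array([0.647, 0.454, 0.55 ])] [array([-0.058, -0.061,  0.035,  0.13 ])]
18.5 115928.0 [nan nan nan] [nan nan nan] [array([0.55 , 0.647, 0.454])] [array([0.128, 0.032, 0.029, 0.124])]
19 112400.0 [nan nan nan] [nan nan nan] [array([0.647, 0.55 , 0.454])] [array([ 0.118, -0.07 ,  0.026,  0.122])]
19.5 109764.0 [nan nan nan] [nan nan nan] [array([0.55 , 0.647, 0.454])] [array([ 0.023, -0.073,  0.02 ,  0.116])]
20 102196.0 [
[... 589 characters left out ...]
7,  0.143, -0.049])]
17.5 108260.0 [nan nan nan] [nan nan nan] [array([0.454, 0.548, 0.452])] [array([-0.052, -0.055,  0.041,  0.136])]
18 112258.0 [nan nan nan] [nan nan nan] [array([0.454, 0.548, 0.452])] [array([ 0.13 ,  0.038,  0.134, -0.058])]
18.5 115588.0 [nan nan nan] [nan nan nan] [array([0.454, 0.548, 0.452])] [array([-0.061, -0.064,  0.032,  0.128])]
19 116000.0 [nan nan nan] [nan nan nan] [array([0.548, 0.454, 0.452])] [array([ 0.026,  0.124, -0.067,  0.122])]
19.5 108826.0 [nan nan nan] [nan nan nan] [array([0.548, 0.452, 0.454])] [array([ 0.116, -0.073,  0.118,  0.023])]
20 102512.0 [nan nan nan] [nan nan nan] [array([0.55 , 0.452, 0.454])] [array([0.02 , 0.116, 0.017, 0.113])]
```

Run:
```python
import cv2,numpy as np
p=np.load("pics/scene0.npy");q=np.load("pics/top0.npy")
a=cv2.resize(p[180:320,220:440],(780,496),interpolation=cv2.INTER_CUBIC)
cv2.imwrite("pics/crop2.png",a[...,::-1])
```

```text
(no output)
```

View pics/crop2.png

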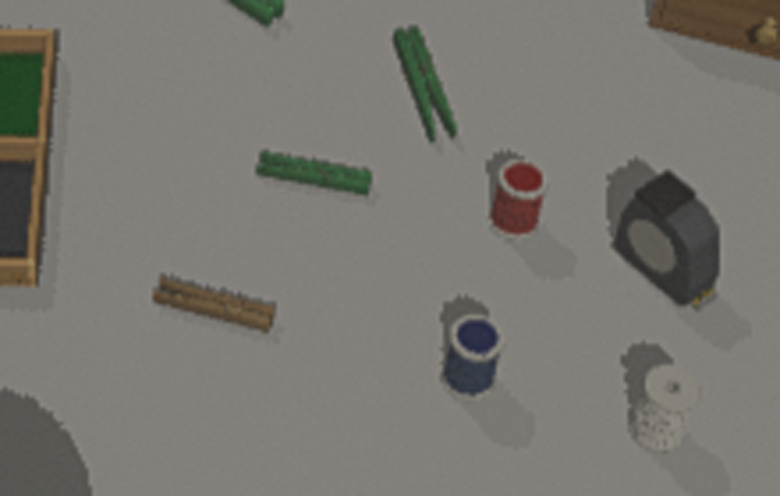

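Run:
```python
from m import *
cs=clouds(0); allq=[]
for (P,p),n,off in zip(cs,("top","scene"),(-.002,.002)):
    X,Y,Z=P[...,0],P[...,1],P[...,2]
    for z0,z1 in((.006,.07),(.02,.04),(.045,.07)):
        m=(np.hypot(X-.588,Y+.268)<.06)&(Z>z0)&(Z<z1); q=P[m][:,:2]+[off,0]
        c,V=np.linalg.eigh(np.cov(q.T)); v=V[:,1]
        r=cv2.minAreaRect(q.astype(np.float32))
        print(n,z0,len(q),np.round(r[0],4),np.round(r[1],4),round(r[2],1),"pca",np.degrees(np.arctan2(v[1],v[0]))%180)
        if z0==.006: allq.append(q)
    for nm,(cx,cy) in(("peg",(.587,-.052)),("wood",(.47,-.025))):
        m=(np.hypot(X-cx,Y-cy)<.045)&(Z>.006)&(Z<.03);q=P[m][:,:2]+[off,0];c,V=np.linalg.eigh(np.cov(q.T)); v=V[:,1]
        r=cv2.minAreaRect(q.astype(np.float32)); print(nm,len(q),np.round(r[0],4),np.round(r[1],4),round(r[2],1),np.degrees(np.arctan2(v[1],v[0]))%180)
q=np.concatenate(allq).astype(np.float32); r=cv2.minAreaRect(q); print(r)
for a in (52,54,56,58,60):
    t=np.radians(a);u=q@[np.cos(t),np.sin(t)];v=q@[-np.sin(t),np.cos(t)]
    print(a,np.percentile(u,[1,99]),np.percentile(v,[1,99]))
```

```text
top 0.006 405 [ 0.5879 -0.2696] [0.0716 0.0928] 6.3 pca 55.9718455074908
top 0.02 71 [ 0.5859 -0.2718] [0.0597 0.027 ] 56.6 pca 55.239739189428555
top 0.045 262 [ 0.5869 -0.2703] [0.0517 0.0296] 58.2 pca 56.88062205942644
peg 128 [ 0.5834 -0.0533] [0.0716 0.0368] 89.9 94.33419531042024
wood 125 [ 0.4684 -0.0277] [0.0752 0.0168] 87.7 90.28300131691516
scene 0.006 715 [ 0.5845 -0.2735] [0.0649 0.0305] 55.6 pca 64.68290593782196
scene 0.02 205 [ 0.5765 -0.2693] [0.063  0.0262] 80.4 pca 70.81606316375091
scene 0.045 337 [ 0.5869 -0.2696] [0.0485 0.03  ] 54.1 pca 60.29358432609124
peg 136 [ 0.5865 -0.052 ] [0.0167 0.0704] 4.7 96.22360944171314
wood 167 [ 0.4698 -0.024 ] [0.016  0.0704] 1.1 91.20838360954762
((0.5878506898880005, -0.2695992887020111), (0.07160408049821854, 0.09277663379907608), 6.256567001342773)
52 [0.11399041 0.175688  ] [-0.64377629 -0.6138053 ]
54 [0.09171677 0.15391551] [-0.64799702 -0.61894005]
56 [0.06945731 0.13172495] [-0.65177703 -0.62303913]
58 [0.04709955 0.10949636] [-0.65510018 -0.62619129]
60 [0.02482891 0.08725638] [-0.65766276 -0.62843775]
```

Emit:
drive_tool(steps=[0,0,0.01,0,0,6.96,-0.4,0,0,0.01,0,0,6.96,-0.4,0,0,0.01,0,0,6.96,-0.4,0,0,0.01,0,0,6.96,-0.4,0,0,0.01,0,0,6.96,-0.4,0,0,0.01,0,0,6.96,-0.4,0,0,0.01,0,0,6.96,-0.4,0,0,0.01,0,0,6.96,-0.4])

```text
clock: 0.77
eef_pos: [0.1356, 0.4809, 0.2229]
tool_rot: [0.987, 0.158, -0.0, 0.001]
ft_force: [0.2, -0.2, 0.3]
grip_width: 0.06
```

```bash
cat > go.py <<'E'
import sys
from h import *
def go(x,y,z,psi=None):
    o=bot.get_obs(); p=o["eef_pos"]; r=R.from_quat(o["tool_rot"]); M=r.as_matrix()
    yaw=np.degrees(np.arctan2(M[1,0],M[0,0]))
    d=M.T@(np.array([x,y,z])-p)
    print("t",round(o["clock"],2),"pos",p.round(4),"yaw",yaw.round(2),"tiltz",M[2,2].round(5),"w",round(o["grip_width"],4),"F",o["ft_force"].round(1))
    print("tool shift",d.round(4), "turn z",None if psi is None else round(yaw-psi,2),"q",o["joint_pos"].round(2))
if __name__=="__main__": go(*map(float,sys.argv[1:]))
E
python3 go.py 0.594 -0.1795 0.19 18.6
```

```text
t 0.77 pos [0.1356 0.4809 0.2229] yaw 18.23 tiltz -1.0 w 0.06 F [ 0.2 -0.2  0.3]
tool shift [0.2288 0.7706 0.0335] turn z -0.37 q [ 1.3   0.29 -0.14  1.14  0.    2.55]
```

Emit:
drive_tool(steps=[0.0104,0.035,0,0,0,0,-0.4,0.0104,0.035,0,0,0,0,-0.4,0.0104,0.035,0,0,0,0,-0.4,0.0104,0.035,0,0,0,0,-0.4,0.0104,0.035,0,0,0,0,-0.4,0.0104,0.035,0,0,0,0,-0.4,0.0104,0.035,0,0,0,0,-0.4,0.0104,0.035,0,0,0,0,-0.4])

```text
clock: 1.43
eef_pos: [0.3041, 0.2406, 0.2237]
tool_rot: [0.987, 0.162, -0.0, 0.0]
ft_force: [1.1, -0.6, -0.2]
grip_width: 0.0598
```

Emit:
drive_tool(steps=[0.0104,0.035,0,0,0,0,-0.4,0.0104,0.035,0,0,0,0,-0.4,0.0104,0.035,0,0,0,0,-0.4,0.0104,0.035,0,0,0,0,-0.4,0.0104,0.035,0,0,0,0,-0.4,0.0104,0.035,0,0,0,0,-0.4,0.0104,0.035,0,0,0,0,-0.4,0.0104,0.035,0,0,0,0,-0.4])

```text
clock: 2.1
eef_pos: [0.4722, 0.0016, 0.2236]
tool_rot: [0.987, 0.161, -0.0, -0.0]
ft_force: [0.4, 2.0, -0.4]
grip_width: 0.0599
```

Emit:
drive_tool(steps=[0.0104,0.035,0,0,0,0,-0.4,0.0104,0.035,0,0,0,0,-0.4,0.0104,0.035,0,0,0,0,-0.4,0.0104,0.035,0,0,0,0,-0.4,0.0104,0.035,0,0,0,0,-0.4,0.0104,0.035,0,0,0,0,-0.4,0,0,0,0,0,0,-0.4])

```text
clock: 2.68
eef_pos: [0.6004, -0.1812, 0.2219]
tool_rot: [0.987, 0.159, 0.0, 0.001]
ft_force: [0.7, 0.6, 0.1]
grip_width: 0.0599
```

```bash
python3 go.py 0.594 -0.1795 0.19 18.6
python3 - <<'E'
from h import *
for n in ("top","scene"):
    p,d=vision.camera(n); np.save(f"pics/{n}1.npy",p); np.save(f"pics/{n}1d.npy",d); cv2.imwrite(f"pics/{n}1.png",p[...,::-1])
E
```

```text
t 2.68 pos [ 0.6004 -0.1812  0.2219] yaw 18.27 tiltz -1.0 w 0.0599 F [0.7 0.6 0.1]
tool shift [-0.0056 -0.0037  0.0319] turn z -0.33 q [-0.29  0.53  0.23  1.26 -0.    0.96]
```

View pics/scene1.png

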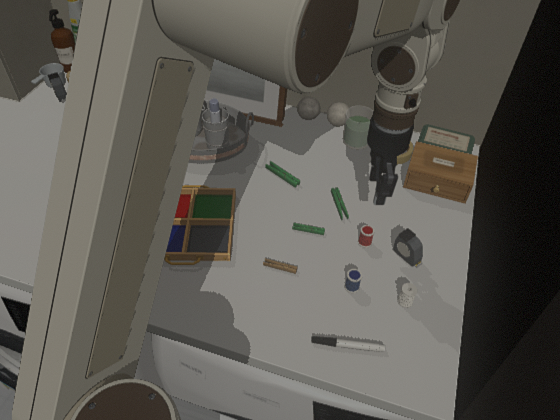

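The arm is over the red reel, at (366,236) in the scene view, and the other items are undisturbed. Descending to grasp.

Emit:
drive_tool(steps=[-0.0056,-0.0037,0.02,0,0,-0.3,-0.4,0,0,0.03,0,0,0,-0.4,0,0,0.03,0,0,0,-0.4,0,0,0.03,0,0,0,-0.4,0,0,0.02,0,0,0,-0.4,0,0,0.009,0,0,0,-0.4,0,0,0,0,0,0,0.3,0,0,0,0,0,0,0.6])

```text
clock: 3.45
eef_pos: [0.5913, -0.1733, 0.0855]
tool_rot: [0.986, 0.164, -0.0, -0.0]
ft_force: [-0.1, 0.0, 0.2]
grip_width: 0.0365
```

Emit:
drive_tool(steps=[0,0,0,0,0,0,1,0,0,0,0,0,0,1,0,0,0,0,0,0,1,0,0,0,0,0,0,1,0,0,0,0,0,0,1])

```text
clock: 3.87
eef_pos: [0.5923, -0.1743, 0.0866]
tool_rot: [0.986, 0.164, 0.001, 0.001]
ft_force: [-0.5, 0.7, 7.3]
grip_width: 0.0291
```

```bash
python3 go.py 0.541 0.266 0.19 18.6
```

```text
t 3.87 pos [ 0.5923 -0.1743  0.0866] yaw 18.87 tiltz -1.0 w 0.0291 F [-0.5  0.7  7.3]
tool shift [ 0.0941 -0.4331 -0.1038] turn z 0.27 q [-0.29  0.63  0.02  0.95  0.    0.96]
```

Emit:
drive_tool(steps=[0,0,-0.03,0,0,0,1,0,0,-0.03,0,0,0,1,0,0,-0.03,0,0,0,1,0,0,0,0,0,0,1,0,0,0,0,0,0,1,0,0,0,0,0,0,1])

```text
clock: 4.37
eef_pos: [0.591, -0.174, 0.1745]
tool_rot: [0.986, 0.164, -0.0, -0.0]
ft_force: [0.1, 0.0, -1.7]
grip_width: 0.0291
```

```bash
python3 go.py 0.541 0.266 0.19 18.6;python3 - <<'E'
from h import *
S=Cam("scene")
p,d=vision.camera("scene"); np.save("pics/scene2.npy",p); np.save("pics/scene2d.npy",d)
u,v=S.proj([bot.get_obs()["eef_pos"]-[0,0,.06]])[0]; print(u,v)
u=int(u);v=int(v)
a=p[max(v-70,0):v+70,u-80:u+80]; cv2.imwrite("pics/c3.png",cv2.resize(a,None,fx=4,fy=4)[...,::-1])
P=S.cloud(d); hs=cv2.cvtColor(p,cv2.COLOR_RGB2HSV)
m=((hs[...,0]<8)|(hs[...,0]>172))&(hs[...,1]>110)&(P[...,2]>.05)&(P[...,2]<.2); q=P[m]; print(m.sum(),np.median(q,0),q.min(0),q.max(0))
E
```

```text
t 4.37 pos [ 0.591  -0.174   0.1745] yaw 18.87 tiltz -1.0 w 0.0291 F [ 0.1  0.  -1.7]
tool shift [ 0.095  -0.4325 -0.0154] turn z 0.27 q [-0.29  0.55  0.12  1.14 -0.    0.96]
369.78127707052903 206.71979521322817
13 [ 0.7205357  -0.40311999  0.14977086] [ 0.36034493 -0.40380289  0.05307424] [ 0.90260959 -0.19178436  0.1987258 ]
```

View pics/c3.png

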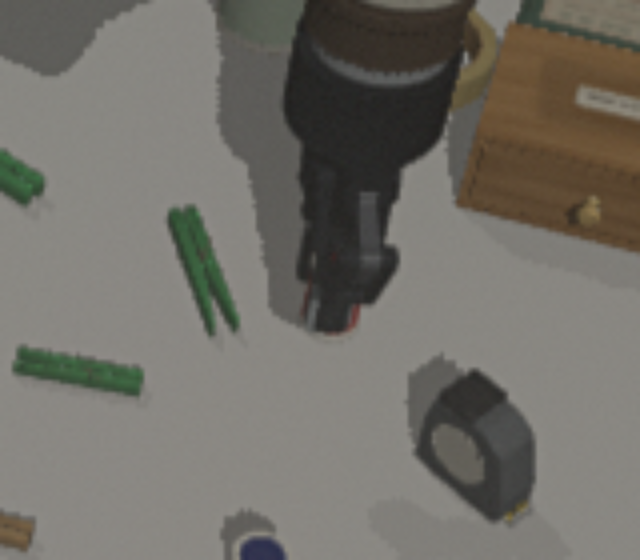

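```bash
python3 go.py 0.541 0.269 0.175 18.6
```

```text
t 4.42 pos [ 0.5905 -0.1738  0.1736] yaw 18.87 tiltz -1.0 w 0.0286 F [0.3 0.2 0.3]
tool shift [ 0.0964 -0.435  -0.001 ] turn z 0.27 q [-0.29  0.55  0.12  1.14 -0.    0.96]
```

Emit:
drive_tool(steps=[0.0069,-0.0311,0,0,0,0,1,0.0069,-0.0311,0,0,0,0,1,0.0069,-0.0311,0,0,0,0,1,0.0069,-0.0311,0,0,0,0,1,0.0069,-0.0311,0,0,0,0,1,0.0069,-0.0311,0,0,0,0,1,0.0069,-0.0311,0,0,0,0,1])

```text
clock: 5.0
eef_pos: [0.5651, 0.0489, 0.1729]
tool_rot: [0.986, 0.164, -0.002, -0.0]
ft_force: [0.8, -0.3, 0.4]
grip_width: 0.0294
```

Emit:
drive_tool(steps=[0.0069,-0.0311,0,0,0,0,1,0.0069,-0.0311,0,0,0,0,1,0.0069,-0.0311,0,0,0,0,1,0.0069,-0.0311,0,0,0,0,1,0.0069,-0.0311,0,0,0,0,1,0.0069,-0.0311,0,0,0,0,1,0.0069,-0.0311,0,0,0,0,1,0,0,0,0,0,0,1])

```text
clock: 5.67
eef_pos: [0.54, 0.2744, 0.1728]
tool_rot: [0.986, 0.167, -0.001, -0.001]
ft_force: [0.1, -0.3, -0.2]
grip_width: 0.029
```

Emit:
drive_tool(steps=[0,0,0,0,0,0,1,0,0,0,0,0,0,1,0,0,0,0,0,0,1])

```text
clock: 5.92
eef_pos: [0.5415, 0.2679, 0.1738]
tool_rot: [0.987, 0.163, -0.001, 0.001]
ft_force: [-0.5, 0.6, -0.1]
grip_width: 0.0284
```

```bash
python3 go.py 0.541 0.269 0.0935 18.6
python3 - <<'E'
from h import *
for n in ("top","scene"):
    p,d=vision.camera(n); np.save(f"pics/{n}4.npy",p); np.save(f"pics/{n}4d.npy",d)
    c=Cam(n); u,v=c.proj([bot.get_obs()["eef_pos"]-[0,0,.06]])[0].astype(int); print(u,v)
    a=p[max(v-70,0):v+70,max(u-95,0):u+95]; cv2.imwrite(f"pics/c4{n}.png",cv2.resize(a,None,fx=4,fy=4)[...,::-1])
E
```

```text
t 5.92 pos [0.5415 0.2679 0.1738] yaw 18.81 tiltz -1.0 w 0.0284 F [-0.5  0.6 -0.1]
tool shift [ 0.0001 -0.0012  0.0803] turn z 0.21 q [ 0.46  0.53  0.08  1.13 -0.    1.7 ]
173 236
162 172
```

View pics/c4scene.png

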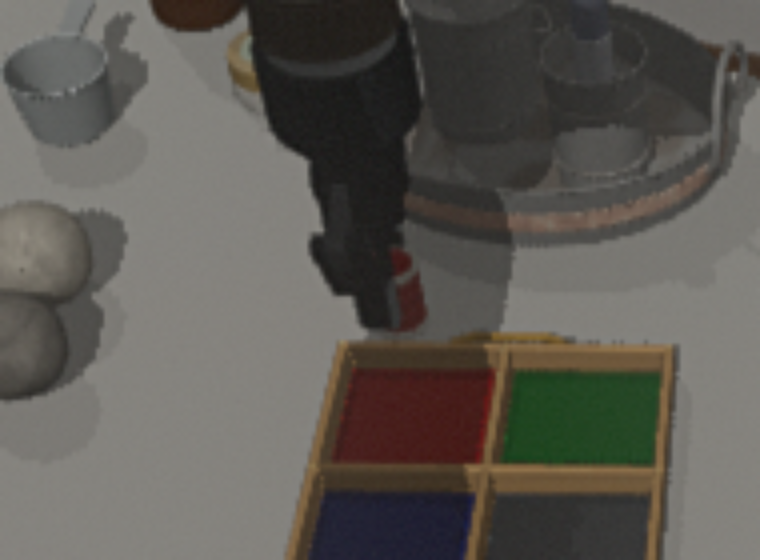

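View pics/c4top.png

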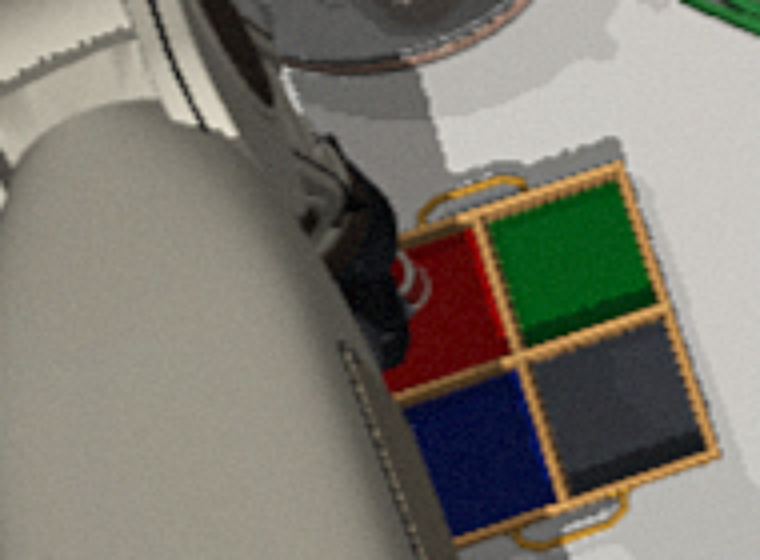

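The reel is upright in the jaws and sits about 5 mm to the -y side of the pad centre. I'll correct for that and lower it.

Emit:
drive_tool(steps=[0.001,-0.004,0.02,0,0,0,1,0,0,0.03,0,0,0,1,0,0,0.02,0,0,0,1,0,0,0.006,0,0,0,1,0,0,0.003,0,0,0,1,0,0,0,0,0,0,1,0,0,0,0,0,0,1])

```text
clock: 6.6
eef_pos: [0.5426, 0.2734, 0.0973]
tool_rot: [0.987, 0.164, 0.001, -0.0]
ft_force: [-0.0, 0.0, -0.3]
grip_width: 0.0287
```

```bash
python3 go.py 0.541 0.271 0.0935 18.6
```

```text
t 6.6 pos [0.5426 0.2734 0.0973] yaw 18.84 tiltz -1.0 w 0.0287 F [-0.   0.  -0.3]
tool shift [-0.0023  0.0017  0.0038] turn z 0.24 q [ 0.47  0.61 -0.    0.96  0.    1.71]
```

Down 3 mm more, then release gently.

Emit:
drive_tool(steps=[-0.001,0.001,0.003,0,0,0,1,0,0,0,0,0,0,1,0,0,0,0,0,0,1])

```text
clock: 6.85
eef_pos: [0.5423, 0.2726, 0.0946]
tool_rot: [0.986, 0.164, 0.002, -0.0]
ft_force: [0.5, 0.0, 3.1]
grip_width: 0.0288
```

Emit:
drive_tool(steps=[0,0,0,0,0,0,0.2,0,0,0,0,0,0,0.1,0,0,0,0,0,0,0,0,0,0,0,0,0,0,0,0,-0.02,0,0,0,0,0,0,-0.03,0,0,0,0,0,0,-0.03,0,0,0,0,0,0,-0.03,0,0,0,0])

```text
clock: 7.52
eef_pos: [0.5404, 0.2718, 0.2034]
tool_rot: [0.986, 0.164, -0.001, 0.0]
ft_force: [1.2, 0.8, 0.4]
grip_width: 0.0427
```

```bash
python3 go.py 0.471 -0.180 0.2 18.6
```

```text
t 7.52 pos [0.5404 0.2718 0.2034] yaw 18.88 tiltz -1.0 w 0.0427 F [1.2 0.8 0.4]
tool shift [-0.2118  0.4051  0.0039] turn z 0.28 q [0.47 0.51 0.13 1.2  0.   1.71]
```

Emit:
drive_tool(steps=[-0.0151,0.0289,0,0,0,0,-0.4,-0.0151,0.0289,0,0,0,0,-0.4,-0.0151,0.0289,0,0,0,0,-0.4,-0.0151,0.0289,0,0,0,0,-0.4,-0.0151,0.0289,0,0,0,0,-0.4,-0.0151,0.0289,0,0,0,0,-0.4,-0.0151,0.0289,0,0,0,0,-0.4])

```text
clock: 8.1
eef_pos: [0.5056, 0.045, 0.2028]
tool_rot: [0.986, 0.164, -0.0, 0.0]
ft_force: [0.1, -0.5, -0.0]
grip_width: 0.06
```

Emit:
drive_tool(steps=[-0.0151,0.0289,0,0,0,0,-0.4,-0.0151,0.0289,0,0,0,0,-0.4,-0.0151,0.0289,0,0,0,0,-0.4,-0.0151,0.0289,0,0,0,0,-0.4,-0.0151,0.0289,0,0,0,0,-0.4,-0.0151,0.0289,0,0,0,0,-0.4,-0.0151,0.0289,0,0,0,0,-0.4,0,0,0,0,0,0,-0.4])

```text
clock: 8.77
eef_pos: [0.4709, -0.184, 0.2029]
tool_rot: [0.987, 0.161, -0.0, 0.001]
ft_force: [0.6, -0.1, 0.0]
grip_width: 0.0597
```

Emit:
drive_tool(steps=[0,0,0,0,0,0,-0.4,0,0,0,0,0,0,-0.4,0,0,0,0,0,0,-0.4,0,0,0,0,0,0,-0.4])

```text
clock: 9.1
eef_pos: [0.4719, -0.1779, 0.2028]
tool_rot: [0.986, 0.165, -0.0, -0.0]
ft_force: [-0.9, -0.4, -0.4]
grip_width: 0.0596
```

```bash
python3 go.py 0.471 -0.180 0.084 18.6
python3 - <<'E'
from m import *
for n in ("top","scene"):
    p,d=vision.camera(n); np.save(f"pics/{n}5.npy",p); np.save(f"pics/{n}5d.npy",d); cv2.imwrite(f"pics/{n}5.png",p[...,::-1])
for (P,p),n,off in zip(clouds(5),("top","scene"),(-.002,.002)):
    m=(np.hypot(P[...,0]-.541,P[...,1]-.266)<.04)&(P[...,2]>.04)&(P[...,2]<.06);q=P[m]
    print(n,m.sum(),np.percentile(q[:,2],[5,50,95]).round(4),np.round(cv2.minAreaRect(q[:,:2].astype(np.float32))[:2],4),off)
E
```

```text
t 9.1 pos [ 0.4719 -0.1779  0.2028] yaw 18.99 tiltz -1.0 w 0.0596 F [-0.9 -0.4 -0.4]
tool shift [-0.0015  0.0017  0.1188] turn z 0.39 q [-0.36  0.32 -0.16  1.09  0.    0.88]
top 126 [0.0478 0.0522 0.0552] [[0.5458 0.2656]
 [0.0284 0.0278]] -0.002
scene 127 [0.0414 0.0488 0.0516] [[0.5433 0.2668]
 [0.029  0.0281]] 0.002
```

View pics/top5.png

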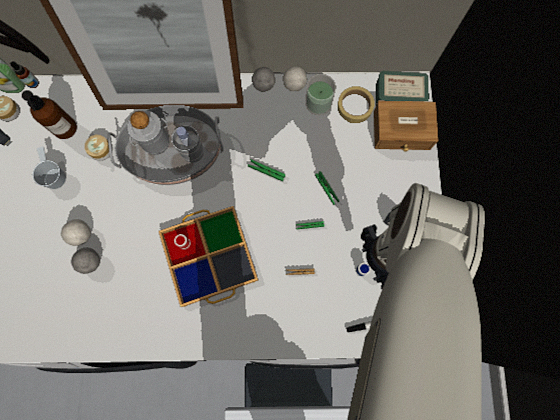

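View pics/scene5.png

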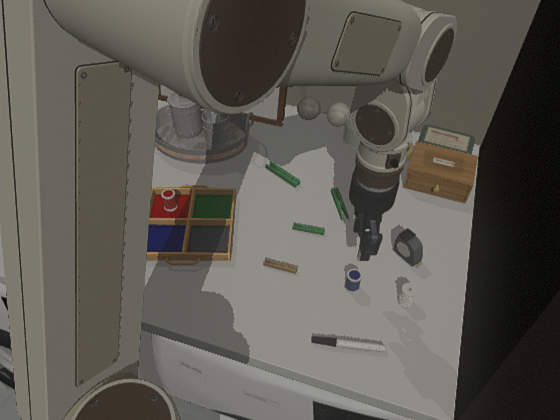

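The red reel stands in the red bay at top (182,241) and scene (169,200), about 3.5 mm off centre. Next is the blue reel.

Emit:
drive_tool(steps=[-0.0015,0.001,0.02,0,0,0.4,-0.4,0,0,0.03,0,0,0,-0.4,0,0,0.03,0,0,0,-0.4,0,0,0.025,0,0,0,-0.4,0,0,0.013,0,0,0,-0.4,0,0,0,0,0,0,-0.4,0,0,0,0,0,0,0.2,0,0,0,0,0,0,0.5])

```text
clock: 9.87
eef_pos: [0.4716, -0.1806, 0.0859]
tool_rot: [0.987, 0.161, 0.001, 0.0]
ft_force: [0.7, 0.1, 1.2]
grip_width: 0.0365
```

Emit:
drive_tool(steps=[0,0,0,0,0,0,1,0,0,0,0,0,0,1,0,0,0,0,0,0,1,0,0,0,0,0,0,1,0,0,0,0,0,0,1])

```text
clock: 10.28
eef_pos: [0.4719, -0.181, 0.0865]
tool_rot: [0.987, 0.161, 0.002, 0.001]
ft_force: [-1.3, 0.3, 6.1]
grip_width: 0.0289
```

Emit:
drive_tool(steps=[0,0,-0.03,0,0,0,1,0,0,-0.03,0,0,0,1,0,0,-0.03,0,0,0,1,0,0,0,0,0,0,1,0,0,0,0,0,0,1,0,0,0,0,0,0,1])

```text
clock: 10.78
eef_pos: [0.4703, -0.1806, 0.1748]
tool_rot: [0.987, 0.16, -0.0, -0.0]
ft_force: [-0.1, -0.3, -0.9]
grip_width: 0.0286
```

```bash
python3 go.py 0.450 0.235 0.19 18.6
```

```text
t 10.78 pos [ 0.4703 -0.1806  0.1748] yaw 18.47 tiltz -1.0 w 0.0286 F [-0.1 -0.3 -0.9]
tool shift [ 0.1123 -0.4006 -0.0152] turn z -0.13 q [-0.37  0.34 -0.21  1.02 -0.    0.88]
```

Emit:
drive_tool(steps=[0.0086,-0.0307,0,0,0,0,1,0.0086,-0.0307,0,0,0,0,1,0.0086,-0.0307,0,0,0,0,1,0.0086,-0.0307,0,0,0,0,1,0.0086,-0.0307,0,0,0,0,1,0.0086,-0.0307,0,0,0,0,1,0.0086,-0.0307,0,0,0,0,1])

```text
clock: 11.37
eef_pos: [0.4581, 0.0435, 0.1732]
tool_rot: [0.987, 0.16, -0.002, -0.0]
ft_force: [0.6, -0.3, -0.6]
grip_width: 0.0287
```

Emit:
drive_tool(steps=[0.0086,-0.0307,0,0,0,0,1,0.0086,-0.0307,0,0,0,0,1,0.0086,-0.0307,0,0,0,0,1,0.0086,-0.0307,0,0,0,0,1,0.0086,-0.0307,0,0,0,0,1,0.0086,-0.0307,0,0,0,0,1,0,0,0,0,0,0,1])

```text
clock: 11.95
eef_pos: [0.4493, 0.2378, 0.1733]
tool_rot: [0.987, 0.164, -0.001, -0.001]
ft_force: [0.7, -0.0, -0.1]
grip_width: 0.0286
```

Emit:
drive_tool(steps=[0,0,0,0,0,0,1,0,0,0,0,0,0,1,0,0,0,0,0,0,1,0,0,0,0,0,0,1])

```text
clock: 12.28
eef_pos: [0.4501, 0.2319, 0.1744]
tool_rot: [0.987, 0.16, -0.001, 0.0]
ft_force: [0.4, -0.3, -0.6]
grip_width: 0.0289
```

```bash
python3 go.py 0.450 0.234 0.094 18.6
python3 - <<'E'
from h import *
n="scene"
p,d=vision.camera(n)
c=Cam(n); u,v=c.proj([bot.get_obs()["eef_pos"]-[0,0,.06]])[0].astype(int); print(u,v)
a=p[max(v-70,0):v+70,max(u-95,0):u+95]; cv2.imwrite(f"pics/c6{n}.png",cv2.resize(a,None,fx=4,fy=4)[...,::-1])
E
```

```text
t 12.28 pos [0.4501 0.2319 0.1744] yaw 18.36 tiltz -1.0 w 0.0289 F [ 0.4 -0.3 -0.6]
tool shift [ 0.0007 -0.002   0.0804] turn z -0.24 q [ 0.48  0.35 -0.2   1.02 -0.    1.73]
157 205
```

View pics/c6scene.png

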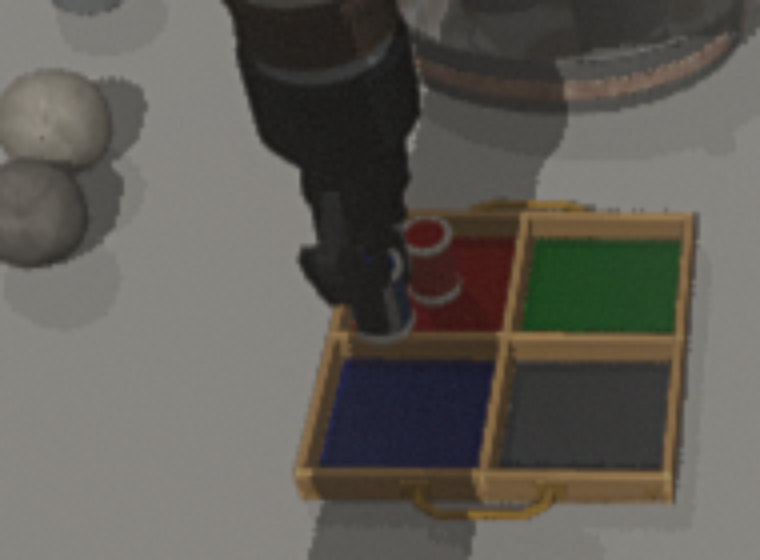

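The blue reel is held upright above the blue bay and the red reel is standing clear. Lowering it.

Emit:
drive_tool(steps=[0.0005,-0.002,0.02,0,0,0,1,0,0,0.03,0,0,0,1,0,0,0.02,0,0,0,1,0,0,0.006,0,0,0,1,0,0,0.004,0,0,0,1,0,0,0,0,0,0,1,0,0,0,0,0,0,1])

```text
clock: 12.92
eef_pos: [0.4509, 0.2353, 0.096]
tool_rot: [0.987, 0.16, 0.001, -0.0]
ft_force: [-0.2, 0.2, -0.1]
grip_width: 0.0285
```

Emit:
drive_tool(steps=[0,0,0.002,0,0,0,1,0,0,0,0,0,0,1,0,0,0,0,0,0,1])

```text
clock: 13.17
eef_pos: [0.4513, 0.2358, 0.0945]
tool_rot: [0.987, 0.16, 0.002, -0.0]
ft_force: [-0.7, -0.6, 5.6]
grip_width: 0.0288
```

Emit:
drive_tool(steps=[0,0,0,0,0,0,0.2,0,0,0,0,0,0,0.1,0,0,0,0,0,0,0,0,0,0,0,0,0,0,0,0,-0.02,0,0,0,0,0,0,-0.03,0,0,0,0,0,0,-0.03,0,0,0,0,0,0,-0.03,0,0,0,0])

```text
clock: 13.83
eef_pos: [0.4496, 0.2351, 0.2036]
tool_rot: [0.987, 0.161, -0.001, 0.0]
ft_force: [1.1, 1.0, -0.2]
grip_width: 0.0428
```

```bash
python3 go.py 0.586 -0.052 0.2 5.5
```

```text
t 13.83 pos [0.4496 0.2351 0.2036] yaw 18.48 tiltz -1.0 w 0.0428 F [ 1.1  1.  -0.2]
tool shift [0.0384 0.3156 0.0036] turn z 12.98 q [ 0.48  0.32 -0.15  1.1  -0.    1.73]
```

Emit:
drive_tool(steps=[0.0038,0.0316,0,0,0,0,0,0.0038,0.0316,0,0,0,0,0,0.0038,0.0316,0,0,0,0,0,0.0038,0.0316,0,0,0,0,0,0.0038,0.0316,0,0,0,0,0])

```text
clock: 14.25
eef_pos: [0.5185, 0.0903, 0.2029]
tool_rot: [0.987, 0.161, -0.0, -0.0]
ft_force: [0.6, 0.6, -0.0]
grip_width: 0.0426
```

Emit:
drive_tool(steps=[0.0038,0.0316,0,0,0,0,0,0.0038,0.0316,0,0,0,0,0,0.0038,0.0316,0,0,0,0,0,0.0038,0.0316,0,0,0,0,0,0.0038,0.0316,0,0,0,0,0,0,0,0,0,0,6.5,0,0,0,0,0,0,6.5,0,0,0,0,0,0,0,0])

```text
clock: 14.92
eef_pos: [0.5862, -0.0532, 0.2022]
tool_rot: [0.999, 0.046, -0.001, -0.0]
ft_force: [0.9, 0.3, 0.0]
grip_width: 0.0429
```

Emit:
drive_tool(steps=[0,0,0,0,0,0,0,0,0,0,0,0,0,0,0,0,0,0,0,0,0])

```text
clock: 15.17
eef_pos: [0.5861, -0.0518, 0.2029]
tool_rot: [0.999, 0.049, -0.0, -0.0]
ft_force: [0.5, -0.4, -0.3]
grip_width: 0.0424
```

```bash
python3 go.py 0.586 -0.052 0.078 5.5
python3 - <<'E'
from m import *
for n in ("top","scene"):
    p,d=vision.camera(n); np.save(f"pics/{n}7.npy",p); np.save(f"pics/{n}7d.npy",d); cv2.imwrite(f"pics/{n}7.png",p[...,::-1])
for (P,p),n,off in zip(clouds(7),("top","scene"),(-.002,.002)):
  for nm,c in(("red",(.541,.266)),("blue",(.45,.235))):
    m=(np.hypot(P[...,0]-c[0],P[...,1]-c[1])<.04)&(P[...,2]>.04)&(P[...,2]<.06);q=P[m]
    print(n,nm,m.sum(),np.percentile(q[:,2],[5,50,95]).round(4),np.round(cv2.minAreaRect(q[:,:2].astype(np.float32))[:2],4),off)
E
```

```text
t 15.17 pos [ 0.5861 -0.0518  0.2029] yaw 5.61 tiltz -1.0 w 0.0424 F [ 0.5 -0.4 -0.3]
tool shift [-0.0002  0.0002  0.1249] turn z 0.11 q [-0.09  0.47  0.07  1.17  0.    1.38]
top red 125 [0.0473 0.0519 0.0544] [[0.546  0.2653]
 [0.0288 0.0274]] -0.002
top blue 130 [0.0489 0.0521 0.0552] [[0.4519 0.2366]
 [0.0264 0.0292]] -0.002
scene red 124 [0.0423 0.0489 0.0515] [[0.5439 0.2677]
 [0.0317 0.029 ]] 0.002
scene blue 149 [0.0417 0.0491 0.0519] [[0.4495 0.2385]
 [0.0298 0.0285]] 0.002
```

View pics/scene7.png

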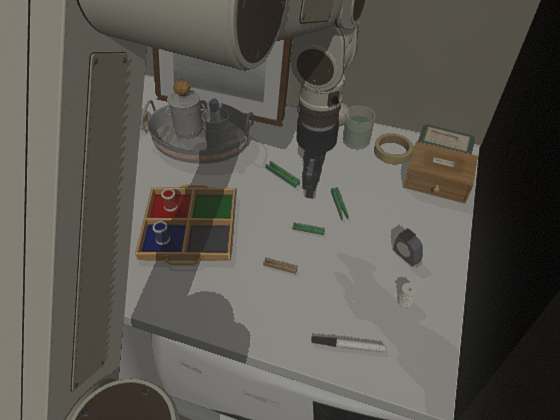

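View pics/top7.png

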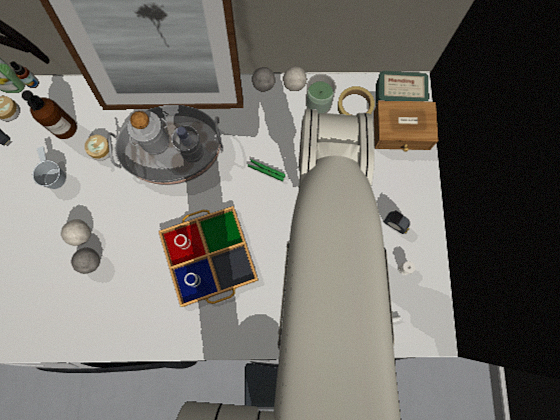

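The blue reel stands in its bay at scene (160,233), within about 3 mm. Now the small green peg at scene (308,229).

Emit:
drive_tool(steps=[0,0,0.03,0,0,0,0,0,0,0.03,0,0,0,0,0,0,0.03,0,0,0,0,0,0,0.02,0,0,0,0,0,0,0.01,0,0,0,0,0,0,0.005,0,0,0,0,0,0,0,0,0,0,0,0,0,0,0,0,0,0.3])

```text
clock: 15.93
eef_pos: [0.5872, -0.0522, 0.079]
tool_rot: [0.999, 0.048, 0.001, 0.0]
ft_force: [0.3, 0.0, -0.7]
grip_width: 0.032
```

Emit:
drive_tool(steps=[0,0,0,0,0,0,0.5,0,0,0,0,0,0,0.7,0,0,0,0,0,0,1,0,0,0,0,0,0,1,0,0,0,0,0,0,1,0,0,0,0,0,0,1])

```text
clock: 16.43
eef_pos: [0.5876, -0.0524, 0.0799]
tool_rot: [0.999, 0.048, 0.002, 0.0]
ft_force: [-1.0, 0.2, 6.9]
grip_width: 0.0123
```

Emit:
drive_tool(steps=[0,0,-0.03,0,0,0,1,0,0,-0.03,0,0,0,1,0,0,-0.03,0,0,0,1,0,0,0,0,0,0,1,0,0,0,0,0,0,1,0,0,0,0,0,0,1])

```text
clock: 16.93
eef_pos: [0.586, -0.0523, 0.1678]
tool_rot: [0.999, 0.048, -0.0, -0.0]
ft_force: [-0.4, -0.3, -0.9]
grip_width: 0.0122
```

```bash
python3 go.py 0.572 0.175 0.168 18.6
python3 - <<'E'
from h import *
n="scene"
p,d=vision.camera(n)
c=Cam(n); u,v=c.proj([bot.get_obs()["eef_pos"]-[0,0,.06]])[0].astype(int); print(u,v)
a=p[max(v-70,0):v+70,max(u-95,0):u+95]; cv2.imwrite(f"pics/c8{n}.png",cv2.resize(a,None,fx=4,fy=4)[...,::-1])
E
```

```text
t 16.93 pos [ 0.586  -0.0523  0.1678] yaw 5.47 tiltz -1.0 w 0.0122 F [-0.4 -0.3 -0.9]
tool shift [ 7.800e-03 -2.276e-01 -2.000e-04] turn z -13.13 q [-0.09  0.5   0.02  1.09  0.    1.39]
311 196
```

View pics/c8scene.png

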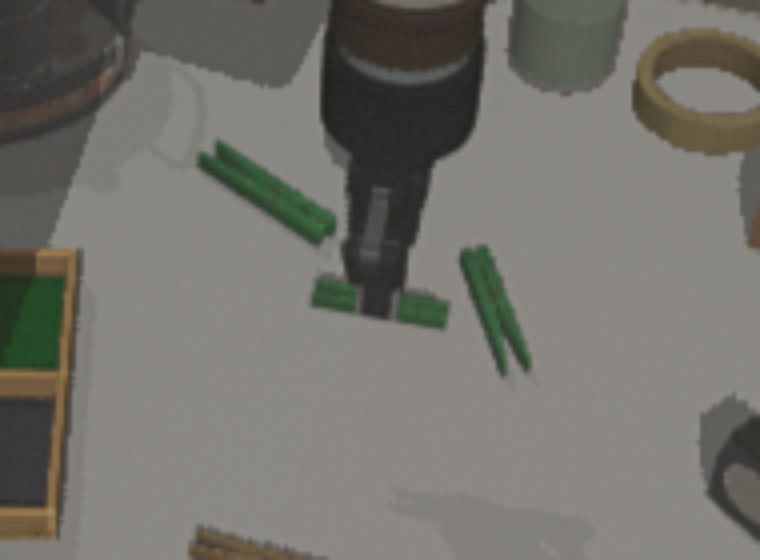

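The small green peg is held level and centred.

Emit:
drive_tool(steps=[0.001,-0.0285,0,0,0,0,1,0.001,-0.0285,0,0,0,0,1,0.001,-0.0285,0,0,0,0,1,0.001,-0.0285,0,0,0,0,1,0.001,-0.0285,0,0,0,0,1,0.001,-0.0285,0,0,0,0,1,0.001,-0.0285,0,0,0,0,1,0.001,-0.0285,0,0,0,0,1])

```text
clock: 17.65
eef_pos: [0.5711, 0.1764, 0.1658]
tool_rot: [0.999, 0.048, -0.002, 0.001]
ft_force: [0.3, -0.3, 0.2]
grip_width: 0.0127
```

Emit:
drive_tool(steps=[0,0,0,0,0,-6.6,1,0,0,0,0,0,-6.6,1,0,0,0,0,0,0,1,0,0,0,0,0,0,1,0,0,0,0,0,0,1])

```text
clock: 18.07
eef_pos: [0.572, 0.175, 0.1668]
tool_rot: [0.987, 0.161, -0.001, 0.0]
ft_force: [0.1, -0.8, -0.4]
grip_width: 0.0123
```

```bash
python3 go.py 0.572 0.175 0.088 18.6
```

```text
t 18.07 pos [0.572  0.175  0.1668] yaw 18.51 tiltz -1.0 w 0.0123 F [ 0.1 -0.8 -0.4]
tool shift [ 0.0002 -0.      0.0788] turn z -0.09 q [ 0.3   0.52  0.05  1.11 -0.    1.54]
```

Emit:
drive_tool(steps=[0,0,0.02,0,0,0,1,0,0,0.03,0,0,0,1,0,0,0.02,0,0,0,1,0,0,0.006,0,0,0,1,0,0,0.003,0,0,0,1,0,0,0.0015,0,0,0,1,0,0,0,0,0,0,1,0,0,0,0,0,0,1])

```text
clock: 18.73
eef_pos: [0.5731, 0.1752, 0.0882]
tool_rot: [0.987, 0.161, 0.001, -0.0]
ft_force: [-0.5, 0.5, -0.6]
grip_width: 0.0125
```

Emit:
drive_tool(steps=[-0.001,0,0.002,0,0,0,1,0,0,0,0,0,0,1,0,0,0,0,0,0,1])

```text
clock: 18.98
eef_pos: [0.573, 0.1753, 0.0879]
tool_rot: [0.987, 0.162, 0.002, -0.0]
ft_force: [-1.7, -0.7, 8.2]
grip_width: 0.0123
```

Emit:
drive_tool(steps=[0,0,0,0,0,0,0.55,0,0,0,0,0,0,0.4,0,0,0,0,0,0,0.25,0,0,0,0,0,0,0.25,0,0,-0.02,0,0,0,0.25,0,0,-0.03,0,0,0,0.25,0,0,-0.03,0,0,0,0.25,0,0,-0.03,0,0,0,0.25])

```text
clock: 19.65
eef_pos: [0.571, 0.175, 0.1958]
tool_rot: [0.987, 0.162, -0.001, 0.0]
ft_force: [1.2, -0.0, 1.5]
grip_width: 0.0319
```

```bash
python3 go.py 0.585 -0.272 0.22 -34
```

```text
t 19.65 pos [0.571  0.175  0.1958] yaw 18.67 tiltz -1.0 w 0.0319 F [ 1.2 -0.   1.5]
tool shift [-0.1299  0.4279 -0.024 ] turn z 52.67 q [0.3  0.5  0.09 1.17 0.   1.54]
```

Emit:
drive_tool(steps=[-0.0093,0.0306,-0.003,0,0,0,-0.4,-0.0093,0.0306,-0.003,0,0,0,-0.4,-0.0093,0.0306,-0.003,0,0,0,-0.4,-0.0093,0.0306,-0.003,0,0,0,-0.4,-0.0093,0.0306,-0.003,0,0,0,-0.4,-0.0093,0.0306,-0.003,0,0,0,-0.4,-0.0093,0.0306,-0.003,0,0,0,-0.4])

```text
clock: 20.23
eef_pos: [0.5781, -0.0501, 0.2162]
tool_rot: [0.987, 0.162, -0.0, -0.0]
ft_force: [0.2, -0.1, 0.8]
grip_width: 0.0599
```

Emit:
drive_tool(steps=[-0.0093,0.0306,0,0,0,0,-0.4,-0.0093,0.0306,0,0,0,0,-0.4,-0.0093,0.0306,0,0,0,0,-0.4,-0.0093,0.0306,0,0,0,0,-0.4,-0.0093,0.0306,0,0,0,0,-0.4,-0.0093,0.0306,0,0,0,0,-0.4,-0.0093,0.0306,0,0,0,0,-0.4])

```text
clock: 20.82
eef_pos: [0.5851, -0.2739, 0.216]
tool_rot: [0.987, 0.162, -0.0, -0.0]
ft_force: [-0.1, 0.8, 0.8]
grip_width: 0.0597
```

Emit:
drive_tool(steps=[0,0,0,0,0,6.6,-0.4,0,0,0,0,0,6.6,-0.4,0,0,0,0,0,6.6,-0.4,0,0,0,0,0,6.6,-0.4,0,0,0,0,0,6.6,-0.4,0,0,0,0,0,6.6,-0.4,0,0,0,0,0,6.6,-0.4,0,0,0,0,0,6.6,-0.4])

```text
clock: 21.48
eef_pos: [0.5852, -0.2724, 0.2158]
tool_rot: [0.955, -0.296, -0.001, -0.0]
ft_force: [-1.9, -0.3, 0.8]
grip_width: 0.06
```

Emit:
drive_tool(steps=[0,0,0,0,0,0,-0.4,0,0,0,0,0,0,-0.4,0,0,0,0,0,0,-0.4])

```text
clock: 21.73
eef_pos: [0.5853, -0.2724, 0.2161]
tool_rot: [0.956, -0.292, -0.0, -0.0]
ft_force: [0.7, 0.1, -0.2]
grip_width: 0.0592
```

```bash
python3 go.py 0.585 -0.272 0.12 -34
python3 - <<'E'
from m import *
for n in ("top","scene"):
    p,d=vision.camera(n); np.save(f"pics/{n}9.npy",p); np.save(f"pics/{n}9d.npy",d); cv2.imwrite(f"pics/{n}9.png",p[...,::-1])
for (P,p),n,off in zip(clouds(9),("top","scene"),(-.002,.002)):
    h=cv2.cvtColor(p,cv2.COLOR_RGB2HSV)
    m=(np.hypot(P[...,0]-.572,P[...,1]-.175)<.04)&(P[...,2]>.0155)&(P[...,2]<.04)&(h[...,0]>45)&(h[...,0]<80);q=P[m]
    print(n,m.sum(),np.percentile(q[:,2],[5,50,95]).round(4),np.round(cv2.minAreaRect(q[:,:2].astype(np.float32))[:2],4),off)
E
```

```text
t 21.73 pos [ 0.5853 -0.2724  0.2161] yaw -33.99 tiltz -1.0 w 0.0592 F [ 0.7  0.1 -0.2]
tool shift [-0.0004 -0.0002  0.0961] turn z 0.01 q [-0.44  0.58  0.28  1.28 -0.    1.73]
top 120 [0.0163 0.0191 0.0218] [[0.5743 0.1743]
 [0.0138 0.071 ]] -0.002
scene 46 [0.0156 0.017  0.0188] [[0.5765 0.1587]
 [0.0136 0.0364]] 0.002
```

View pics/scene9.png

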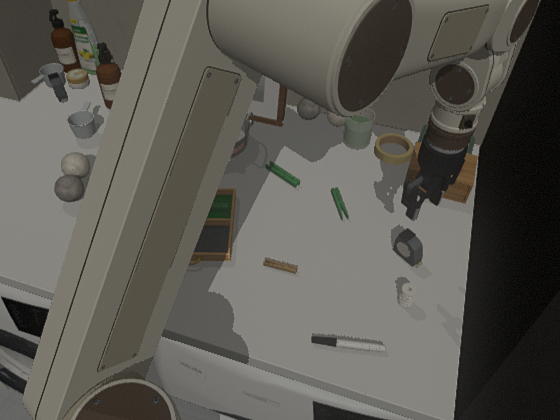

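View pics/top9.png

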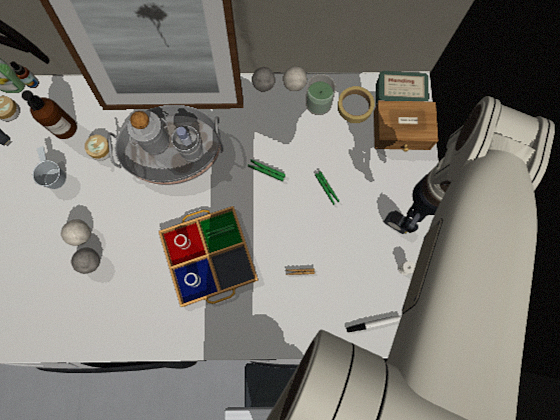

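The peg lies in the green bay at top (222,232), at about (0.572,0.174). Now the tape measure: tool aligned at -34°, descending.

Emit:
drive_tool(steps=[0,0,0.03,0,0,0,-0.4,0,0,0.03,0,0,0,-0.4,0,0,0.03,0,0,0,-0.4,0,0,0.02,0,0,0,-0.4,0,0,0.007,0,0,0,-0.4,0,0,0,0,0,0,-0.4,0,0,0,0,0,0,-0.4])

```text
clock: 22.42
eef_pos: [0.5858, -0.2726, 0.1]
tool_rot: [0.956, -0.293, 0.0, 0.0]
ft_force: [0.7, -0.2, 0.3]
grip_width: 0.0597
```

Emit:
drive_tool(steps=[0,0,0,0,0,0,0.1,0,0,0,0,0,0,0.3,0,0,0,0,0,0,1,0,0,0,0,0,0,1,0,0,0,0,0,0,1,0,0,0,0,0,0,1])

```text
clock: 22.92
eef_pos: [0.5868, -0.2733, 0.1018]
tool_rot: [0.956, -0.294, 0.002, 0.0]
ft_force: [-0.7, -0.6, 6.7]
grip_width: 0.027
```

```bash
python3 go.py 0.585 -0.272 0.2 -34
```

```text
t 22.92 pos [ 0.5868 -0.2733  0.1018] yaw -34.14 tiltz -0.99999 w 0.027 F [-0.7 -0.6  6.7]
tool shift [-0.0017 -0.0001 -0.0983] turn z -0.14 q [-0.44  0.67  0.13  1.03 -0.    1.73]
```

Emit:
drive_tool(steps=[0,0,-0.02,0,0,0,1,0,0,-0.03,0,0,0,1,0,0,-0.03,0,0,0,1,0,0,-0.02,0,0,0,1,0,0,0,0,0,0,1,0,0,0,0,0,0,1,0,0,0,0,0,0,1])

```text
clock: 23.5
eef_pos: [0.5844, -0.2719, 0.1976]
tool_rot: [0.956, -0.293, -0.002, -0.0]
ft_force: [-0.4, -0.2, -2.4]
grip_width: 0.0267
```

```bash
python3 go.py 0.481 0.144 0.2 18.6
python3 - <<'E'
from h import *
n="scene"
p,d=vision.camera(n)
c=Cam(n); u,v=c.proj([bot.get_obs()["eef_pos"]-[0,0,.06]])[0].astype(int); print(u,v)
a=p[max(v-70,0):v+70,max(u-95,0):u+95]; cv2.imwrite(f"pics/c10{n}.png",cv2.resize(a,None,fx=4,fy=4)[...,::-1])
E
```

```text
t 23.5 pos [ 0.5844 -0.2719  0.1976] yaw -34.12 tiltz -0.99999 w 0.0267 F [-0.4 -0.2 -2.4]
tool shift [-0.3189 -0.2863 -0.0015] turn z -52.72 q [-0.44  0.59  0.25  1.24  0.    1.73]
420 212
```

View pics/c10scene.png

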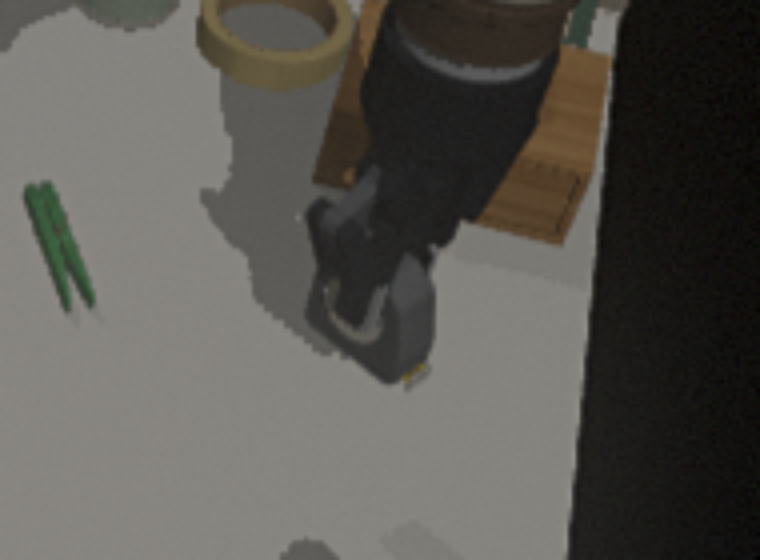

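The tape is held upright with the pad on its pale disc, so it is centred.

Emit:
drive_tool(steps=[-0.0245,-0.022,0,0,0,0,1,-0.0245,-0.022,0,0,0,0,1,-0.0245,-0.022,0,0,0,0,1,-0.0245,-0.022,0,0,0,0,1,-0.0245,-0.022,0,0,0,0,1,-0.0245,-0.022,0,0,0,0,1,-0.0245,-0.022,0,0,0,0,1])

```text
clock: 24.13
eef_pos: [0.5278, -0.0472, 0.1972]
tool_rot: [0.956, -0.294, -0.002, 0.0]
ft_force: [0.3, 0.9, -2.1]
grip_width: 0.0272
```

Emit:
drive_tool(steps=[-0.0245,-0.022,0,0,0,0,1,-0.0245,-0.022,0,0,0,0,1,-0.0245,-0.022,0,0,0,0,1,-0.0245,-0.022,0,0,0,0,1,-0.0245,-0.022,0,0,0,0,1,-0.0245,-0.022,0,0,0,0,1])

```text
clock: 24.63
eef_pos: [0.4803, 0.1441, 0.1974]
tool_rot: [0.956, -0.293, -0.002, 0.001]
ft_force: [0.8, -0.5, -1.9]
grip_width: 0.0269
```

Emit:
drive_tool(steps=[0,0,0,0,0,-6.6,1,0,0,0,0,0,-6.6,1,0,0,0,0,0,-6.6,1,0,0,0,0,0,-6.6,1,0,0,0,0,0,-6.6,1,0,0,0,0,0,-6.6,1,0,0,0,0,0,-6.6,1,0,0,0,0,0,-6.6,1])

```text
clock: 25.3
eef_pos: [0.4808, 0.1427, 0.1973]
tool_rot: [0.986, 0.165, -0.002, 0.0]
ft_force: [-0.4, -0.1, -1.8]
grip_width: 0.0268
```

Emit:
drive_tool(steps=[0,0,0,0,0,0,1,0,0,0,0,0,0,1,0,0,0,0,0,0,1])

```text
clock: 25.55
eef_pos: [0.4815, 0.1428, 0.1984]
tool_rot: [0.987, 0.161, -0.001, 0.0]
ft_force: [0.6, -0.4, -2.5]
grip_width: 0.0272
```

```bash
python3 go.py 0.481 0.144 0.107 18.6
python3 - <<'E'
from h import *
n="scene"
p,d=vision.camera(n)
c=Cam(n); u,v=c.proj([bot.get_obs()["eef_pos"]-[0,0,.06]])[0].astype(int); print(u,v)
a=p[max(v-70,0):v+70,max(u-95,0):u+95]; cv2.imwrite(f"pics/c11{n}.png",cv2.resize(a,None,fx=4,fy=4)[...,::-1])
E
```

```text
t 25.55 pos [0.4815 0.1428 0.1984] yaw 18.54 tiltz -1.0 w 0.0272 F [ 0.6 -0.4 -2.5]
tool shift [ 0.0001 -0.0013  0.0914] turn z -0.06 q [ 0.29  0.32 -0.18  1.08  0.    1.54]
203 197
```

View pics/c11scene.png

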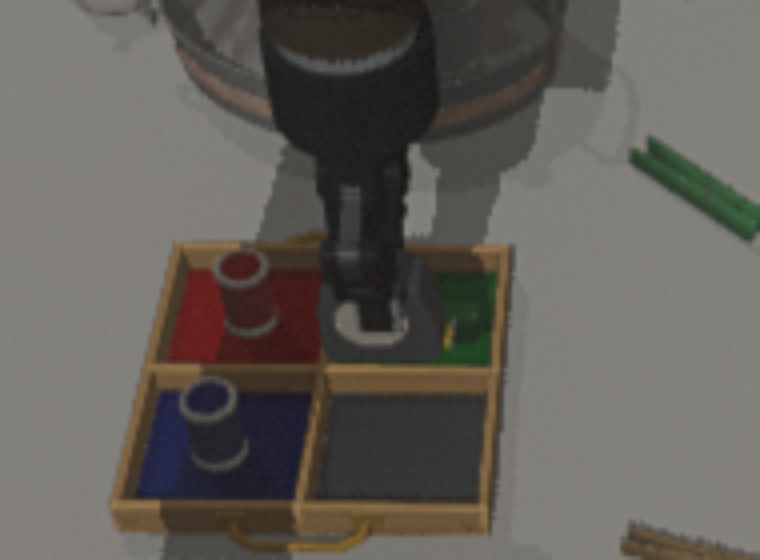

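Emit:
drive_tool(steps=[0,-0.003,0.02,0,0,0,1,0,0,0.03,0,0,0,1,0,0,0.025,0,0,0,1,0,0,0.01,0,0,0,1,0,0,0.004,0,0,0,1,0,0,0.002,0,0,0,1,0,0,0,0,0,0,1,0,0,0,0,0,0,1])

```text
clock: 26.27
eef_pos: [0.4818, 0.146, 0.1098]
tool_rot: [0.987, 0.162, 0.001, -0.0]
ft_force: [-1.9, -0.0, 3.3]
grip_width: 0.0273
```

Emit:
drive_tool(steps=[0,0,0.001,0,0,0,1,0,0,0,0,0,0,1,0,0,0,0,0,0,1])

```text
clock: 26.52
eef_pos: [0.4818, 0.146, 0.1097]
tool_rot: [0.987, 0.162, 0.001, -0.0]
ft_force: [-4.0, -2.7, 10.7]
grip_width: 0.0268
```

Contact with the felt, so I'll release, rise, and move clear for the last check.

Emit:
drive_tool(steps=[0,0,0,0,0,0,0.25,0,0,0,0,0,0,0.1,0,0,0,0,0,0,0,0,0,0,0,0,0,0,0,0,-0.02,0,0,0,0,0,0,-0.03,0,0,0,0,0,0,-0.03,0,0,0,0,0,0,-0.03,0,0,0,0])

```text
clock: 27.18
eef_pos: [0.4809, 0.1458, 0.2181]
tool_rot: [0.987, 0.162, -0.001, 0.0]
ft_force: [1.2, -0.4, -0.1]
grip_width: 0.0428
```

Emit:
drive_tool(steps=[0,0.03,0,0,0,0,0,0,0.03,0,0,0,0,0,0,0.03,0,0,0,0,0,0,0.03,0,0,0,0,0,0,0.03,0,0,0,0,0,0,0.03,0,0,0,0,0,0,0.03,0,0,0,0,0,0,0,0,0,0,0])

```text
validation failed for argument at $.st...
```

Run:
```python
from m import *
for n in ("top","scene"):
    p,d=vision.camera(n); np.save(f"pics/{n}12.npy",p); np.save(f"pics/{n}12d.npy",d); cv2.imwrite(f"pics/{n}12.png",p[...,::-1])
for (P,p),n,off in zip(clouds(12),("top","scene"),(-.002,.002)):
  h=cv2.cvtColor(p,cv2.COLOR_RGB2HSV)
  for nm,c,z0,z1,r in(("red",(.541,.266),.04,.06,.04),("blue",(.45,.235),.04,.06,.04),("tape",(.481,.144),.035,.09,.045),("white",(.473,-.286),.034,.06,.04),("wood",(.47,-.025),.006,.03,.045),("green",(.572,.175),.0155,.03,.04)):
    m=(np.hypot(P[...,0]-c[0],P[...,1]-c[1])<r)&(P[...,2]>z0)&(P[...,2]<z1)
    if nm=="green": m&=(h[...,0]>45)&(h[...,0]<80)
    q=P[m]
    if len(q)<5: print(n,nm,"few");continue
    R_=cv2.minAreaRect((q[:,:2]+[off,0]).astype(np.float32));print(n,nm,len(q),"z95",np.percentile(q[:,2],95).round(4),np.round(R_[0],4),np.round(R_[1],3),round(R_[2],1))
```

```text
top red few
top blue few
top tape 103 z95 0.0677 [0.4838 0.1283] [0.027 0.021] 14.7
top white 125 z95 0.0466 [ 0.4725 -0.2875] [0.029 0.029] 40.5
top wood 130 z95 0.0147 [ 0.4698 -0.0236] [0.048 0.069] 28.7
top green 42 z95 0.0221 [0.5802 0.1512] [0.013 0.022] 18.1
scene red 130 z95 0.0515 [0.545  0.2666] [0.03  0.029] 0.5
scene blue 148 z95 0.052 [0.4519 0.2383] [0.033 0.027] 28.6
scene tape 495 z95 0.0706 [0.4799 0.148 ] [0.031 0.057] 19.7
scene white 178 z95 0.0433 [ 0.4736 -0.2858] [0.03  0.028] 14.4
scene wood 164 z95 0.0112 [ 0.4686 -0.0246] [0.017 0.072] 1.1
scene green 84 z95 0.0192 [0.5719 0.1737] [0.017 0.07 ] 17.4
```

View pics/top12.png

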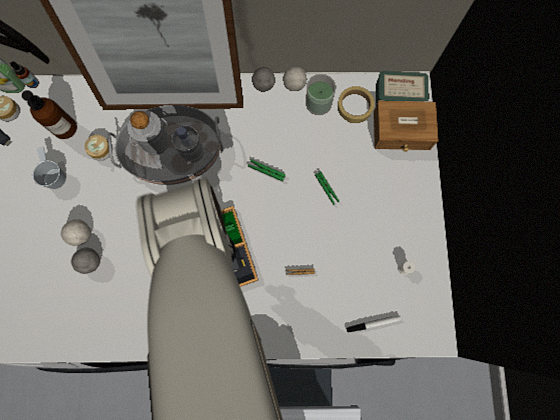

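View pics/scene12.png

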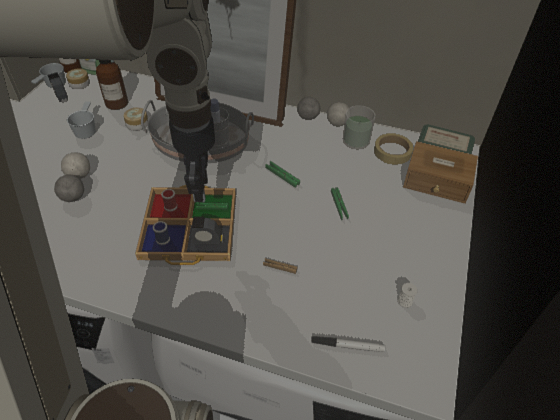

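That last move was refused because I left a number out of it. The scene view already shows all four items in their bays, but the arm hides the caddy from the top camera. I'll clear it and check once more.

Emit:
drive_tool(steps=[0,0.03,0,0,0,0,0,0,0.035,0,0,0,0,0,0,0.035,0,0,0,0,0,0,0.035,0,0,0,0,0,0,0.035,0,0,0,0,0,0,0.03,0,0,0,0,0,0,0.03,0,0,0,0,0,0,0,0,0,0,0,0])

```text
clock: 27.95
eef_pos: [0.5561, -0.0768, 0.2163]
tool_rot: [0.987, 0.159, 0.0, 0.001]
ft_force: [0.5, -0.1, 0.7]
grip_width: 0.0426
```

Run:
```python
from m import *
for n in ("top","scene"):
    p,d=vision.camera(n); np.save(f"pics/{n}13.npy",p); np.save(f"pics/{n}13d.npy",d)
a=np.load("pics/top13.npy")[190:320,140:280]; b=np.load("pics/scene13.npy")[170:280,120:250]
cv2.imwrite("pics/c13.png",np.hstack([cv2.resize(a,(400,400)),cv2.resize(b,(400,400))])[...,::-1])
for (P,p),n,off in zip(clouds(13),("top","scene"),(-.002,.002)):
  h=cv2.cvtColor(p,cv2.COLOR_RGB2HSV)
  for nm,c,z0,z1,r in(("red",(.541,.266),.04,.06,.04),("blue",(.45,.235),.04,.06,.04),("tape",(.481,.144),.035,.09,.045),("green",(.572,.175),.0155,.03,.04)):
    m=(np.hypot(P[...,0]-c[0],P[...,1]-c[1])<r)&(P[...,2]>z0)&(P[...,2]<z1)
    if nm=="green": m&=(h[...,0]>45)&(h[...,0]<80)
    q=P[m]
    R_=cv2.minAreaRect((q[:,:2]+[off,0]).astype(np.float32));print(n,nm,len(q),"z95",np.percentile(q[:,2],95).round(4),np.round(R_[0],4),"d",np.round((np.array(R_[0])-c)*1e3,1),np.round(R_[1],3))
o=bot.get_obs();print(o["eef_pos"],o["ft_force"])
```

```text
top red 125 z95 0.0551 [0.5437 0.2654] d [ 2.7 -0.6] [0.028 0.029]
top blue 131 z95 0.055 [0.4498 0.2367] d [-0.2  1.7] [0.029 0.027]
top tape 311 z95 0.0743 [0.4785 0.1457] d [-2.5  1.7] [0.029 0.058]
top green 121 z95 0.0226 [0.5724 0.1744] d [ 0.4 -0.6] [0.014 0.071]
scene red 129 z95 0.0511 [0.5454 0.2666] d [4.4 0.6] [0.03  0.029]
scene blue 149 z95 0.0512 [0.4519 0.2382] d [1.9 3.2] [0.029 0.029]
scene tape 492 z95 0.0706 [0.4797 0.1469] d [-1.3  2.9] [0.03  0.059]
scene green 95 z95 0.0192 [0.5727 0.1746] d [ 0.7 -0.4] [0.016 0.07 ]
[ 0.55459358 -0.07308062  0.21621392] [-0.79981688 -0.42037043  0.67650835]
```

View pics/c13.png

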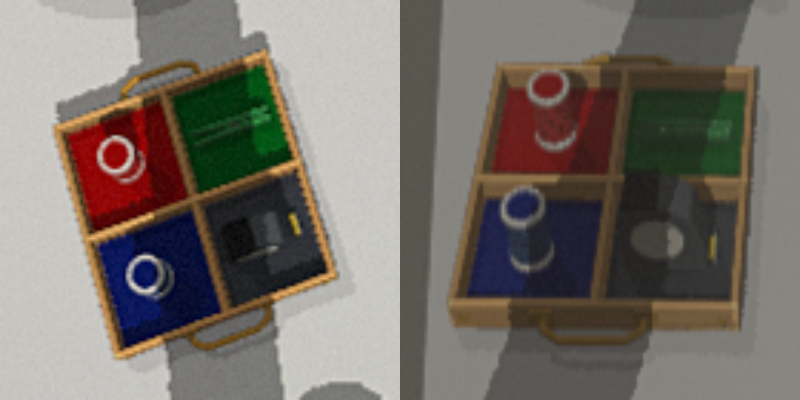

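All four stand or lie in their own bays, within about 5 mm of centre and at resting height. The arm is clear, so I'm handing in.

```bash
python3 -c "
from workcell import job_done
print(job_done())"
```

```text
the job is handed in; nothing more can be done
None
```

I packed the red reel, the blue reel, the smallest of the three green pegs (about 72 mm) and the tape measure into their own colours' bays. I handed the job in at about 28 s, with the arm clear of everything.

| Item | Offset from bay centre, both cameras | Height of its top |
|---|---|---|
| Red reel | about 3–4.5 mm | about 51–55 mm, resting about 51 mm |
| Blue reel | about 2–4 mm | about 51–55 mm, resting about 51 mm |
| Tape measure | about 3 mm | about 71–74 mm, resting about 72 mm |
| Green peg | about 1 mm | about 19–23 mm, resting about 20 mm |

- **Upright:** in the last pictures both reels and the tape look upright and the peg lies flat.
- **Left alone:** before that, the white reel and the wooden peg measured within about 2 mm of where they started; I did not measure them again.
- **Camera disagreement:** the two cameras differ by about 4 mm in x and 3 mm in height. I corrected the x difference in the offsets but not the heights. All of it is well inside the 15 mm limit.
- **Refused move:** one move call was refused because I left out a number. It moved nothing.

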